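# Close the sample tray of the PCR cycler and press start

### The job

Two identical PCR cyclers stand on the bench, and one has its sample tray left out with a plate in it: push that tray fully home, then press the start key (the triangle) below the same machine's screen down lightly with the fingertips and draw back. Leave the pause and stop keys, the other cycler and everything else on the bench alone, and pick nothing up.

Things in the scene. Friction and masses are not known exactly. Their poses are not given: they have to be found in the camera images.
- tray (a joint): how far the sample tray of the machine to be started is out, in m: 0 = fully home against its stop, 0.12 = fully out (it starts 0.065 to 0.11 out). It slides level along the machine's x axis, opening towards the machine's -x; about 2 N of friction, no spring, and it stays where it is left
- tray_front (a point): the middle of the outer face of that tray's upright white front panel; it moves with the tray. The panel is 164 mm wide, 62 mm high (12 to 74 mm above the bench) and 14 mm thick. x points into the machine (the direction in which the tray is pushed home), y to the machine's left as seen from its front, z up. Home, the panel stands 14 mm proud of the housing
- cycler: the white cycler with the tray out, 210 mm wide, 320 mm deep, fixed. Origin on the bench under the middle of the housing's front edge; x to its back, y to its left seen from the front. Above the tray its deck slopes back at 22 degrees from level, from 85 mm high at the front edge to 140 mm high 134 mm behind it, where the lid housing rises to 187 mm
- panel: the dark control panel on that slope, 178 mm wide and 116 mm up the slope, with the screen in its upper half and a row of three keys below, nearer the front. Origin at the middle of its face; x up the slope, y to its left, z square out of the slope
- start_key (a joint): how far the start key is pressed, in m: 0 = up, 0.004 = fully down. It sinks square into the panel and springs back; it begins to move at 1 N, counts as pressed from 2 mm (4 N) and is fully down at 6.6 N, where the rigid stop is; a push of over 30 N damages it
- start_top (a point): the middle of the top of the start key, a dark grey rubber key with a light triangle on it, the middle one of the row, 36 mm wide and 32 mm up the slope; its top stands 6 mm above the panel. Axes as the panel's: z square out of the slope, y to the left
- pause_key: the pause key (two bars), same key and colour, 48 mm to the left of the start key. Origin at its middle, 6 mm below its top, axes as the panel's; not to be touched
- stop_key: the stop key (a square), same key and colour, 48 mm to the right of the start key. Origin at its middle, 6 mm below its top, axes as the panel's; not to be touched
- plate (a joint): how far the 48-well plate in that tray is lifted out of its seat, in m: 0 = seated. White, 62 mm by 80 mm, 18 mm high, its top 48 mm above the bench and so below the top of the tray's front panel; it lies in the heating block 43 to 105 mm behind the panel's outer face, held sideways by the block, and can be lifted out but is to stay seated
- plate_top (a point): the middle of that plate's top face; it rides with the tray
- cycler2: the other cycler, of the same model with its tray home, fixed; origin and axes as the first one's. Not to be touched
- tube_rack: an amber rack 104 x 64 mm with small capped tubes, 42 mm high, loose on the bench between the two machines and nearer the robot; origin at the middle of its underside
- bottle: an amber bottle, 58 mm across and 115 mm high, standing loose at the left; origin at the middle of its underside
- pipette: a hand pipette about 255 mm long and 28 mm high, lying loose at the far right, beside the right-hand machine; origin on the bench under its middle, x towards its tip

How it is judged:
By the outcome, as a careful person would: the job done as asked, in the order asked, and still so for the second after the job is handed in, with the robot touching nothing.
It also fails if it takes over 51 s, if anything falls off the work surface, if the arm or the gripper's body presses on something with over 40 N, if the wrist force passes 120 N, or if a joint passes its speed limit or range.

### The arm

A 6-joint arm with a two-finger parallel gripper is mounted at the origin on the work surface. World frame = base frame: x ahead of the robot, y to its left, z up, the work surface at z = 0. Lengths are in m, angles in rad, forces in N, time in s.
With the tool pointing down it reaches from about 0.375 to 0.975 m from the base axis. Payload 3.8 kg.
Tool frame: the origin (TCP) lies midway between the tips of the shut fingers; the grasp point (between the pads) lies 19 mm behind it; z points along the fingers, y is the line along which they close (so a half turn about z gives the same grasp; the last joint's range is limited). The gripper opens to 85 mm and grips with 20 to 120 N. Pads are 22 mm wide; open, the fingers measure 114 mm over their backs; the gripper's body (76 mm by 85 mm) begins 54 mm behind the grasp point. The pads swing forward as they close: fully open they stand 13 mm farther back than shut.
Start: joints at [-1.201, 0.264, 1.604, -0, 1.274, -0.037], TCP at [0.267, -0.62, 0.231] pointing down, gripper open.
Joint ranges: [-2.63, 2.63], [-0.94, 2.18], [0.31, 2.57], [-1.31, 4.45], [0, 2.66], [-2.55, 2.55]. Speed limits (rad/s): [2.57, 2.57, 3.14, 3.14, 3.14, 3.14].

### API

Orientations are given as a rotation vector (axis times angle).
In Python, from workcell import sensors, viewer, job gives the robot as it stands.
- The arm moves only by the shell command python3 -m inch 'ROWS' [FORCE]. ROWS is JSON, one flat list of numbers, 7 for each row, row after row: the shift along the tool's x, y, z in mm, then the turn, a rotation vector about the tool's x, y, z in degrees, then the finger opening in mm, from 0 to 85.4. A call has exactly 8 rows; each row shifts and turns the commanded pose from where the row before left it, along the tool's axes as they then stand; what a row does not reach is not made up. A row lasts 1/10 s, in which the tool goes at most 50 mm and 8.59 degrees, less where a joint would pass 70% of its speed; a pose out of reach is approached as far as the arm can. A call is refused whole if a number of a shift passes 50 or a number of a turn 8.59, either way. A call with a gripper value outside its range is refused whole. The fingers move at their own pace and stop on an object; FORCE is the grip in N (left out, the last holds). Time passes only in rows, so rows that do not move let the fingers close, or fill a call up. It gives the time, the measured TCP pose, the force, the opening and the grip force at its end, in the units of the state.
- sensors.read_state(): the state, without advancing time (a new reading comes with each control period).
- viewer.read_camera(name): name is "scene" or "top"; returns the picture (420x560x3 uint8, red, green, blue); there is no depth.
- viewer.camera_params(name): a dict with "K" (3x3 intrinsics, pixels), "world_to_cam" (4x4, takes a point from world to camera coordinates). Camera axes: x right, y down, z forward; pixel columns grow to the right and rows downward; lengths in m; the calibration is good to about 2 mm. A picture is of the moment at which its call begins. camera_params takes no time and is no camera call.
- job.finish_job(): hands the job in; it is judged then, once.
The state is a dict: "time": time; "q": joint angles; "joint_vel": joint speeds; "joint_torque": joint torques, N m; "tool_pos": TCP position; "tcp_rot": TCP orientation; "wrist_force": force on the tool from outside, world axes, zero at the start; "torque": the same for the moment, N m; "width": opening from 0.0 (shut) to 1.0 (fully open); "grip_force": force on a finger pad.
Only numpy, scipy, OpenCV 4.12 (cv2) and the standard library are available. Lean on these libraries where they do the work, as an engineer would, in place of code of your own. Each camera call takes 0.05 s, during which the arm holds its last target. There are 200 camera calls.

## Working session

There is one attempt and no reset: what is moved stays moved. The work goes in short steps, Python scripts to look and compute and a shell command to move; the robot and the scene stay as the last step left them, time stands still between calls to the robot, and variables do not carry over. Pictures are saved under pics/ and viewed, at most 10 in all, crops included, and the job is handed in when it is done.

```bash
mkdir -p pics; python3 - <<'E'
from workcell import sensors, viewer
import cv2
for n in("scene","top"):
    cv2.imwrite(f"pics/{n}0.png",cv2.resize(viewer.read_camera(n)[:,:,::-1],(800,600),interpolation=cv2.INTER_CUBIC))
    p=viewer.camera_params(n);print(p["K"],p["world_to_cam"])
s=sensors.read_state();print(s["time"],s["tool_pos"],s["tcp_rot"])
E
```

```text
[[447.72110747   0.         278.39094344]
 [  0.         447.72110747 208.10125005]
 [  0.           0.           1.        ]] [[ 0.05200136  0.99863754  0.00434911 -0.03556608]
 [ 0.78443643 -0.03815149 -0.6190347  -0.37232859]
 [-0.61802537  0.03560225 -0.78535159  1.66863298]
 [ 0.          0.          0.          1.        ]]
[[484.77494559   0.         276.96127106]
 [  0.         484.77494559 204.58754458]
 [  0.           0.           1.        ]] [[-0.02465306 -0.99969259  0.00263519  0.01466672]
 [-0.99702794  0.02439472 -0.07307658  0.52764243]
 [ 0.07298983 -0.00442891 -0.99732285  1.58971634]
 [ 0.          0.          0.          1.        ]]
0.1 [ 0.26682738 -0.6192668   0.23004534] [-3.07478197e+00 -6.34198402e-01  5.28855771e-04]
```

View pics/scene0.png

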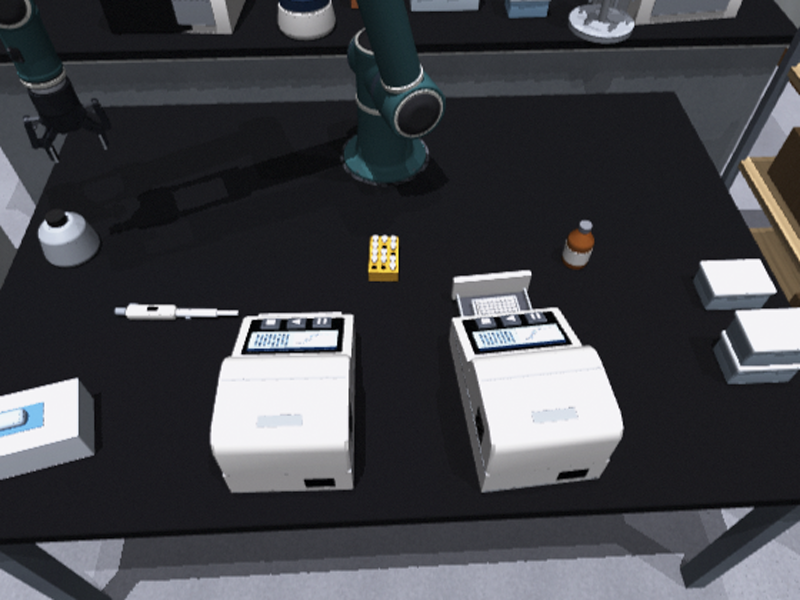

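View pics/top0.png

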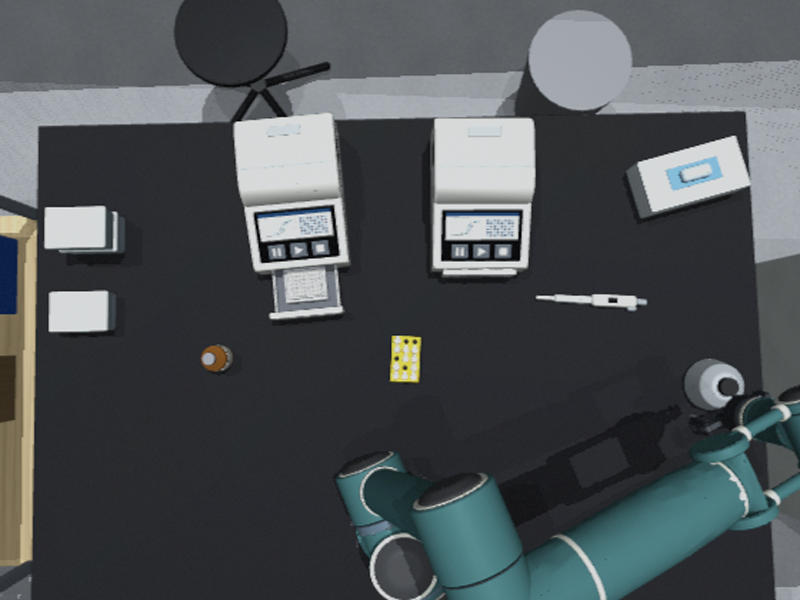

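The left machine (world +y) has its tray out. Its start key is near (299,250) and its tray front runs (269,317)–(343,310) in the top view. I'll crop closer for accurate pixels.

```bash
python3 - <<'E'
from workcell import viewer
import cv2,numpy as np
a=viewer.read_camera("top")[140:230,165:255,::-1]
b=viewer.read_camera("scene")[180:270,310:420,::-1]
a=cv2.resize(a,(360,360),interpolation=cv2.INTER_CUBIC);b=cv2.resize(b,(440,360),interpolation=cv2.INTER_CUBIC)
cv2.imwrite("pics/crop.png",np.hstack([a,b]))
E
```

```text
(no output)
```

View pics/crop.png

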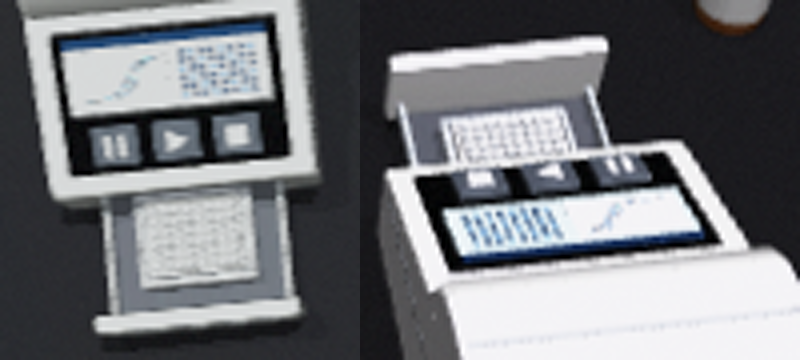

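```bash
cat >fit.py <<'E'
from workcell import viewer
import numpy as np
from scipy.optimize import least_squares
P={n:viewer.camera_params(n) for n in("top","scene")}
def proj(n,X):
    p=P[n];c=p["world_to_cam"]@np.append(X,1);u=p["K"]@c[:3];return u[:2]/u[2]
T=lambda u,v:np.array([165+u/4,140+v/4]); S=lambda u,v:np.array([310+(u-360)/4,180+v/4])
s,c=np.sin(np.radians(22)),np.cos(np.radians(22))
def loc(a,y,n=0): return np.array([a*c-n*s,y,.085+a*s+n*c])   # a along slope from front edge
# params x,y,yaw, panel centre a, key a, tray out
def W(p,l):
    C,Sn=np.cos(p[2]),np.sin(p[2]);return np.array([p[0]+C*l[0]-Sn*l[1],p[1]+Sn*l[0]+C*l[1],l[2]])
def items(p):
    A,k,t=p[3:]
    h=.058
    return [("top",loc(A+h,.089),T(53,35)),("top",loc(A+h,-.089),T(273,14)),("top",loc(A-h,.089),T(71,176)),("top",loc(A-h,-.089),T(291,157)),
    ("top",loc(k,.048,.006),T(114,146)),("top",loc(k,0,.006),T(176,141)),("top",loc(k,-.048,.006),T(237,133)),
    ("scene",loc(A+h,-.089),S(455,268)),("scene",loc(A+h,.089),S(722,235)),("scene",loc(A-h,-.089),S(418,178)),("scene",loc(A-h,.089),S(680,152)),
    ("scene",loc(k,0,.006),S(551,177)),
    ("top",np.array([-.014-t,.082,.074]),T(95,333)),("top",np.array([-.014-t,-.082,.074]),T(302,320))]
f=lambda p:np.concatenate([proj(n,W(p,l))-m for n,l,m in items(p)])
if __name__=="__main__":
    r=least_squares(f,[.75,.2,.1,.07,.04,.09],loss="soft_l1");p=r.x
    print(p.round(4));print(f(p).reshape(-1,2).round(1).tolist())
    print("start_top",W(p,loc(p[4],0,.006)),"trayfront",W(p,[-.014-p[5],0,.043]),"home",W(p,[-.014,0,.043]))
    print("normal world",[-s*np.cos(p[2]),-s*np.sin(p[2]),c])
E
python3 fit.py
```

```text
[0.5882 0.2131 0.0749 0.0712 0.0379 0.1007]
[[-2.0, 0.0], [0.0, -0.3], [-0.9, 0.6], [-0.1, -0.1], [-0.1, -0.2], [-0.5, -0.4], [-0.5, 0.1], [-1.6, 1.0], [0.2, 1.9], [-1.8, -0.6], [-4.1, -0.5], [-0.8, -0.7], [-0.3, 1.0], [-1.0, -0.8]]
start_top [0.62093772 0.21556347 0.10475488] trayfront [0.47381095 0.20452018 0.043     ] home [0.57419099 0.21205467 0.043     ]
normal world [np.float64(-0.3735557743918241), np.float64(-0.028038959488522988), np.float64(0.9271838545667874)]
```

```bash
python3 -m inch '[0,0,0,0,0,6.3,0, 0,0,0,0,0,6.3,0, 0,0,0,0,0,6.4,0, 45,-20,0,0,0,0,0, 45,-20,0,0,0,0,0, 45,-20,0,0,0,0,0, 45,-20,0,0,0,0,0, 45,-20,0,0,0,0,0]' 20
python3 -m inch '[0,-48,0,0,0,0,0, 0,-48,0,0,0,0,0, 0,-48,0,0,0,0,0, 0,-48,0,0,0,0,0, 0,-48,0,0,0,0,0, 0,-48,0,0,0,0,0, 0,-48,0,0,0,0,0, 0,-48,0,0,0,0,0]'
```

```text
time: 1.0
tool_pos: [0.4853, -0.5021, 0.2311]
tcp_rot: [-3.139, -0.118, 0.0]
wrist_force: [-0.2, -0.3, -0.6]
width: -0.004
grip_force: 0.0
time: 1.8
tool_pos: [0.4545, -0.1186, 0.2312]
tcp_rot: [-3.139, -0.117, -0.001]
wrist_force: [1.3, 1.0, -0.5]
width: -0.004
grip_force: 0.0
```

```bash
python3 -m inch '[0,-46,0,0,0,0,0, 0,-46,0,0,0,0,0, 0,-46,0,0,0,0,0, 0,-46,0,0,0,0,0, 0,-46,0,0,0,0,0, 0,-46,0,0,7.3,0,0, 0,-46,0,0,7.3,0,0, 0,0,0,0,7.4,0,0]'
```

```text
time: 2.6
tool_pos: [0.4309, 0.2057, 0.2326]
tcp_rot: [-3.06, -0.123, -0.605]
wrist_force: [-1.2, -0.6, -0.9]
width: 0.004
grip_force: 0.0
```

```bash
cat >rel.py <<'E'
import sys,numpy as np
from scipy.spatial.transform import Rotation as R
from workcell import sensors
s=sensors.read_state();r=R.from_rotvec(s["tcp_rot"])
print(s["tool_pos"],r.as_matrix().round(3).tolist(),s["wrist_force"])
a=list(map(float,sys.argv[1:]))
for i in range(0,len(a),3):print("tool mm",(r.inv().apply(np.array(a[i:i+3])-s["tool_pos"])*1e3).round(1))
E
python3 rel.py .435 .2025 .045
```

```text
[0.43086138 0.2056511  0.23264995] [[0.922, 0.081, 0.379], [0.073, -0.997, 0.034], [0.381, -0.004, -0.925]] [-1.22715018 -0.62283036 -0.92509424]
tool mm [-67.8   4.2 175. ]
```

```bash
python3 -m inch '[-17,1,44,0,0,0,0, -17,1,44,0,0,0,0, -17,1,44,0,0,0,0, -17,1,43,0,0,0,0, 4,0,2,0,0,0,0, 4,0,2,0,0,0,0, 4,0,2,0,0,0,0, 0,0,0,0,0,0,0]'
python3 rel.py .563 .212 .045
```

```text
time: 3.4
tool_pos: [0.4507, 0.1995, 0.0463]
tcp_rot: [-3.063, -0.114, -0.606]
wrist_force: [0.7, -0.2, -0.0]
width: 0.0
grip_force: 0.0
[0.45070772 0.19949122 0.04628276] [[0.922, 0.075, 0.379], [0.068, -0.997, 0.031], [0.381, -0.003, -0.925]] [ 0.70362325 -0.19928447 -0.04067421]
tool mm [103.9  -4.1  44.2]
```

```bash
python3 -m inch '[9,0,4,0,0,0,0, 9,-1,4,0,0,0,0, 9,0,4,0,0,0,0, 9,-1,4,0,0,0,0, 9,0,4,0,0,0,0, 9,-1,4,0,0,0,0, 9,0,4,0,0,0,0, 9,0,3,0,0,0,0]'
python3 rel.py .563 .212 .045
```

```text
time: 4.2
tool_pos: [0.5252, 0.2066, 0.04]
tcp_rot: [-3.069, -0.115, -0.594]
wrist_force: [-2.6, -0.2, -1.8]
width: -0.005
grip_force: 1.2
[0.52515465 0.20656981 0.03995221] [[0.925, 0.075, 0.372], [0.07, -0.997, 0.028], [0.373, 0.0, -0.928]] [-2.63585574 -0.15349535 -1.75847277]
tool mm [37.3 -2.6  9.5]
```

Contact, about 2.6 N of sliding friction. Continue slowly until the stop.

```bash
python3 -m inch '[4,0,1,0,0,0,0, 4,-1,1,0,0,0,0, 4,0,1,0,0,0,0, 4,-1,1,0,0,0,0, 4,0,1,0,0,0,0, 4,0,1,0,0,0,0, 4,-1,1,0,0,0,0, 0,0,0,0,0,0,0]'
python3 rel.py .57 .212 .045
```

```text
time: 5.0
tool_pos: [0.5544, 0.2124, 0.0454]
tcp_rot: [-3.067, -0.115, -0.599]
wrist_force: [-0.7, -0.4, 0.2]
width: -0.002
grip_force: 0.3
[0.55442263 0.21239945 0.04542917] [[0.924, 0.075, 0.375], [0.069, -0.997, 0.029], [0.376, -0.001, -0.927]] [-0.7180502  -0.42700213  0.19823258]
tool mm [14.2  1.6  6.2]
```

```bash
python3 -m inch '[2,0,1,0,0,0,0, 2,0,1,0,0,0,0, 2,0,1,0,0,0,0, 2,0,0,0,0,0,0, 1,0,1,0,0,0,0, 1,0,0,0,0,0,0, 0,0,0,0,0,0,0, 0,0,0,0,0,0,0]'
python3 rel.py .57 .212 .045
```

```text
time: 5.8
tool_pos: [0.5639, 0.2128, 0.0446]
tcp_rot: [-3.068, -0.115, -0.596]
wrist_force: [-2.6, 0.4, 0.4]
width: -0.002
grip_force: 0.7
[0.56387483 0.21277055 0.04458085] [[0.925, 0.075, 0.373], [0.07, -0.997, 0.028], [0.374, -0.0, -0.927]] [-2.62185752  0.42156814  0.37099171]
tool mm [5.8 1.2 1.9]
```

```bash
python3 -m inch '[1,0,0,0,0,0,0, 1,0,1,0,0,0,0, 1,0,0,0,0,0,0, 1,0,1,0,0,0,0, 1,0,0,0,0,0,0, 0,0,0,0,0,0,0, 0,0,0,0,0,0,0, 0,0,0,0,0,0,0]'
python3 rel.py .57 .212 .045
```

```text
time: 6.6
tool_pos: [0.5645, 0.2121, 0.0428]
tcp_rot: [-3.073, -0.114, -0.583]
wrist_force: [-20.9, 1.3, 13.2]
width: -0.002
grip_force: 10.4
[0.5644549  0.21214127 0.04277671] [[0.928, 0.074, 0.366], [0.07, -0.997, 0.025], [0.366, 0.002, -0.93]] [-20.9239164    1.25880625  13.24465372]
tool mm [ 5.9  0.6 -0. ]
```

```bash
python3 -m inch '[-10,0,-4,0,0,0,0, -10,0,-4,0,0,0,0, 0,0,-40,0,0,0,0, 0,0,-40,0,0,0,0, 0,0,-25,0,0,0,0, 0,0,0,0,0,0,0, 0,0,0,0,0,0,0, 0,0,0,0,0,0,0]'
python3 - <<'E'
from workcell import viewer
import cv2,numpy as np
a=viewer.read_camera("top")[120:240,140:260,::-1]
b=viewer.read_camera("scene")[170:270,300:430,::-1]
cv2.imwrite("pics/c2.png",np.hstack([cv2.resize(a,(360,360),interpolation=2),cv2.resize(b,(430,360),interpolation=2)]))
E
python3 rel.py .6097 .2147 .1326
```

```text
time: 7.4
tool_pos: [0.5081, 0.2081, 0.1408]
tcp_rot: [-3.069, -0.115, -0.594]
wrist_force: [-0.5, -0.5, 0.1]
width: -0.001
grip_force: 0.0
[0.50787689 0.20800701 0.14020433] [[0.926, 0.075, 0.371], [0.07, -0.997, 0.027], [0.372, 0.001, -0.928]] [ 0.54481944 -0.54170883 -0.10170247]
tool mm [91.9  0.9 45. ]
```

View pics/c2.png

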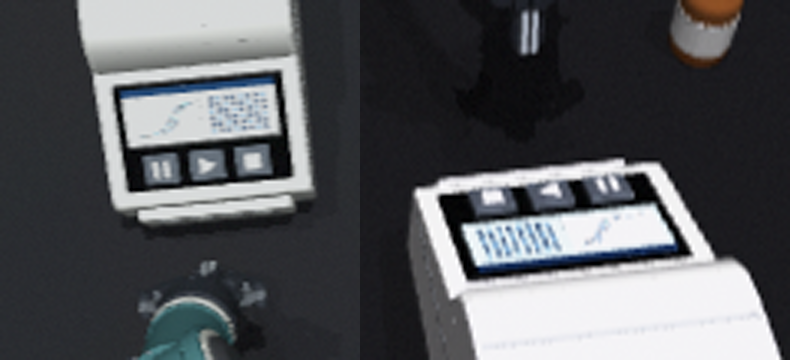

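The tray is home: its front lies parallel and close to the housing. The start key is at (207,164) in the crop, unchanged. Next, go over the key.

```bash
python3 -m inch '[23,0,5,0,0,0,0, 23,0,5,0,0,0,0, 23,1,5,0,0,0,0, 23,0,5,0,0,0,0, 0,0,15,0,0,0,0, 0,0,15,0,0,0,0, 0,0,10,0,0,0,0, 0,0,0,0,0,0,0]'
python3 rel.py .6209 .2156 .1048
python3 - <<'E'
from workcell import viewer
import cv2,numpy as np
a=viewer.read_camera("top")[120:240,140:260,::-1]
b=viewer.read_camera("scene")[170:270,300:430,::-1]
cv2.imwrite("pics/c3.png",np.hstack([cv2.resize(a,(360,360),interpolation=2),cv2.resize(b,(430,360),interpolation=2)]))
E
```

```text
time: 8.3
tool_pos: [0.6132, 0.2146, 0.1162]
tcp_rot: [-3.072, -0.116, -0.586]
wrist_force: [-0.5, -0.3, 0.1]
width: 0.0
grip_force: 0.0
[0.61322151 0.21463326 0.11624646] [[0.927, 0.075, 0.367], [0.071, -0.997, 0.026], [0.368, 0.002, -0.93]] [-0.50921622 -0.25774411  0.10713652]
tool mm [ 3.  -0.4 13.5]
```

View pics/c3.png

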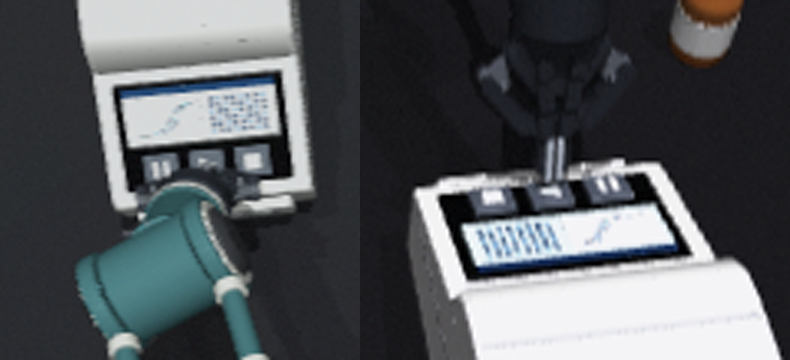

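The fingertips stand over the middle key, at (552,170) in the scene half, and are centred sideways. Next, ease down.

```bash
python3 -m inch '[3,0,2,0,0,0,0, 0,0,2,0,0,0,0, 0,0,2,0,0,0,0, 0,0,2,0,0,0,0, 0,0,1,0,0,0,0, 0,0,1,0,0,0,0, 0,0,0,0,0,0,0, 0,0,0,0,0,0,0]'; python3 rel.py .6209 .2156 .1048
```

```text
time: 9.2
tool_pos: [0.6227, 0.2161, 0.1127]
tcp_rot: [-3.068, -0.115, -0.596]
wrist_force: [0.2, 0.4, -1.0]
width: 0.002
grip_force: 0.0
[0.6226827  0.21613568 0.11268892] [[0.925, 0.075, 0.373], [0.07, -0.997, 0.028], [0.375, 0.0, -0.927]] [ 0.24826285  0.3962679  -0.97181306]
tool mm [-4.6  0.4  6.6]
```

```bash
python3 -m inch '[-3,0,0,0,0,0,0, 0,0,1,0,0,0,0, 0,0,1,0,0,0,0, 0,0,1,0,0,0,0, 0,0,0,0,0,0,0, 0,0,0,0,0,0,0, 0,0,0,0,0,0,0, 0,0,0,0,0,0,0]'; python3 rel.py .6209 .2156 .1048
```

```text
time: 10.0
tool_pos: [0.6209, 0.216, 0.1088]
tcp_rot: [-3.068, -0.115, -0.596]
wrist_force: [-2.6, 0.2, 0.9]
width: 0.001
grip_force: 0.9
[0.62091383 0.21602091 0.10878954] [[0.925, 0.075, 0.373], [0.07, -0.997, 0.028], [0.374, 0.0, -0.927]] [-2.56902381  0.211445    0.85443065]
tool mm [-1.5  0.4  3.7]
```

```bash
python3 -m inch '[0,0,1,0,0,0,0, 0,0,0,0,0,0,0, 0,0,0,0,0,0,0, 0,0,1,0,0,0,0, 0,0,0,0,0,0,0, 0,0,0,0,0,0,0, 0,0,0,0,0,0,0, 0,0,0,0,0,0,0]'; python3 rel.py .6209 .2156 .1048
```

```text
time: 10.8
tool_pos: [0.6218, 0.2161, 0.107]
tcp_rot: [-3.068, -0.115, -0.596]
wrist_force: [-4.4, 0.1, 2.9]
width: -0.001
grip_force: 2.3
[0.62176433 0.21608887 0.10701653] [[0.925, 0.075, 0.374], [0.07, -0.997, 0.028], [0.375, -0.0, -0.927]] [-4.42304226  0.14625328  2.94631251]
tool mm [-1.7  0.4  1.7]
```

```bash
python3 -m inch '[0,0,1,0,0,0,0, 0,0,0,0,0,0,0, 0,0,0.7,0,0,0,0, 0,0,0,0,0,0,0, 0,0,0,0,0,0,0, 0,0,0,0,0,0,0, 0,0,0,0,0,0,0, 0,0,0,0,0,0,0]'; python3 rel.py .6209 .2156 .1048
```

```text
time: 11.6
tool_pos: [0.6223, 0.2161, 0.1057]
tcp_rot: [-3.068, -0.115, -0.596]
wrist_force: [-6.1, -1.3, 7.2]
width: 0.001
grip_force: 4.4
[0.62229534 0.21612982 0.10571293] [[0.925, 0.075, 0.373], [0.07, -0.997, 0.028], [0.374, 0.0, -0.927]] [-6.11506918 -1.34311361  7.15834369]
tool mm [-1.7  0.4  0.3]
```

About 9 N square to the panel, so the key is down on its stop. Draw back.

```bash
python3 -m inch '[0,0,-5,0,0,0,0, 0,0,-10,0,0,0,0, 0,0,-20,0,0,0,0, 0,0,-30,0,0,0,0, 0,0,-35,0,0,0,0, -35,0,-20,0,0,0,0, -35,0,-20,0,0,0,0, -35,0,0,0,0,0,0]'
python3 -m inch '[-20,0,0,0,0,0,0, 0,0,0,0,0,0,0, 0,0,0,0,0,0,0, 0,0,0,0,0,0,0, 0,0,0,0,0,0,0, 0,0,0,0,0,0,0, 0,0,0,0,0,0,0, 0,0,0,0,0,0,0]'
python3 - <<'E'
from workcell import viewer
import cv2,numpy as np
a=viewer.read_camera("top")[120:240,140:260,::-1]
b=viewer.read_camera("scene")[170:270,300:430,::-1]
cv2.imwrite("pics/c4.png",np.hstack([cv2.resize(a,(360,360),interpolation=2),cv2.resize(b,(430,360),interpolation=2)]))
E
```

```text
time: 12.4
tool_pos: [0.4739, 0.2056, 0.1998]
tcp_rot: [-3.063, -0.114, -0.606]
wrist_force: [-0.4, 0.1, 0.6]
width: 0.002
grip_force: 0.0
time: 13.2
tool_pos: [0.4548, 0.2034, 0.1883]
tcp_rot: [-3.068, -0.115, -0.596]
wrist_force: [-0.1, 0.2, 0.3]
width: -0.001
grip_force: 0.0
```

View pics/c4.png

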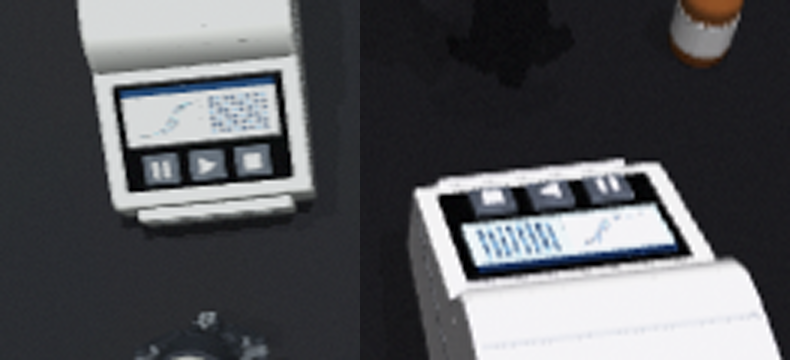

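The tray is still home (front edge at about (217,208) in the crop), the keys are back up, and the arm is clear. Handing in.

```bash
python3 -c "from workcell import job;print(job.finish_job())"
```

```text
the job is handed in; nothing more can be done
None
```

I pushed the left-hand cycler's tray home against its stop, then pressed its start key down with about 9 N and released it; the arm is clear and the job is handed in (no verdict was shown).

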